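# Release the latched mode key on the test console

### The arm

A 7-joint arm with a two-finger parallel gripper is mounted at the origin on a cart in front of the work surface, level with it; the furniture and walls round the work are solid. World frame = base frame: x ahead of the robot, y to its left, z up, the work surface at z = 0. Lengths are in mm, angles in rad, forces in N, time in s.
With the tool pointing down it reaches from about 425 to 925 mm from the base axis. Payload 6.8 kg.
Tool frame: the origin (TCP) lies midway between the tips of the shut fingers; the grasp point (between the pads) lies 19 mm behind it (robot.tcp_to_grasp is the distance from the TCP to the grasp point, in mm); x points along the fingers, z is the direction in which the jaws open and shut, and the axes are right-handed (so a half turn about x gives the same grasp; the last joint's range is limited). The gripper opens to 85 mm and grips with 20 to 120 N. Pads are 22 mm wide; open, the fingers measure 114 mm over their backs; the gripper's body (76 mm by 85 mm) begins 54 mm behind the grasp point. The pads swing forward as they close: fully open they stand 13 mm farther back than shut.
Start: joints at [1.135, 0.477, 0.022, 1.555, -0.011, 1.109, -0.083], TCP at [217.333, -639.072, 231.308] pointing down, gripper open.
Joint ranges: [-2.96, 2.96], [-0.34, 2.1], [-1.41, 1.46], [0.24, 2.44], [-1.37, 4.51], [0.17, 1.92], [-2.96, 2.96]. Speed limits (rad/s): [2.39, 2.39, 3.14, 3.14, 3.14, 3.14, 3.14].

### API

Orientations are given as a unit quaternion [w, x, y, z].
In Python, from workcell import robot, claw, readout, viewer gives the robot as it stands. Calls block until the motion is done:
- robot.move_ptp(position, orientation): joint-space move of the TCP to a pose.
- robot.move_l(position, ori=None, speed=150): straight line of the TCP; ori=None keeps the orientation; speed is the mean speed in mm/s.
- robot.goto_joints(angles): joint-space move.
- claw.grip(opening, grip_force=None): finger opening in mm; grip_force is the grip in N (None keeps the last); returns when the fingers have stopped.
- robot.hold(seconds).
- robot.ik(position, orientation): joint angles nearest the present ones, or None.
- readout.read_state(): the state.
- viewer.capture(name): name is "side" or "top"; returns the picture (480x640x3 uint8, red, green, blue); there is no depth.
- viewer.camera_info(name): a dict with "fx", "fy", "cx", "cy" (pixels), "T" (4x4, takes a point from camera to world coordinates). Camera axes: x right, y up, looking along -z (the intrinsics and any distortion apply to the point x, -y, -z); pixel columns grow to the right and rows downward; lengths in mm; the calibration is good to about 2 mm. A picture is of the moment at which its call begins. camera_info takes no time and is no camera call.
A pose or a line that the arm cannot do raises robot.IKError and nothing moves.
- robot.job_done(): hands the job in, once; it reports no verdict.
The state is a dict: "time_s": time; "q": joint angles; "joint_velocities": joint speeds; "joint_efforts": joint torques, N m; "ee_pos": TCP position; "eef_rot": TCP orientation; "wrist_force": force on the tool from outside, world axes, zero at the start; "moment": the same for the moment, N m; "width": finger opening in mm.
Only numpy, scipy, OpenCV 4.12 (cv2) and the standard library are available. Lean on these libraries where they do the work, as an engineer would, in place of code of your own. Each camera call takes 0.05 s, during which the arm holds its last target.

### The job

One of the four identical push-push keys on the low console was left latched down. Tap the keys lightly with closed fingertips to find it, then press that key home and let it go, so that it springs back and all four keys stand up level. Do not press down a key that is up (it would latch), and grasp or shift nothing: leave the loose things on and around the console where they lie.

Things in the scene. Friction and masses are not known exactly. Their poses are not given: they have to be found in the camera images.
- console: Fixed low control box with a pale flat lid, 120 mm (its x, front to back) x 212 mm (its y, along the key row) x 40 mm high; origin under its centre on the bench. The key row lies at x = -25 mm on it. Push-push keys: they resist with 2 N at the start of travel, 2.6 N at 5 mm, about 3.5 to 5 N just before the hard stop, 11.5 mm down. A latched key pressed to its stop (at least 10.5 mm of travel) and let go springs up; an up key pressed so far latches 5 mm down.
- key_a_top (a point): Centre of the top face of one of four identical square keys (grey cap, 25 x 25 mm, flat top) in a row on the console lid. The row runs along the console's y, the caps 44 mm apart; key letters do not follow the order in the row. Up: this point is 63 mm above the bench. Latched: 58 mm. Fully down: 51.5 mm. Site axes = console axes.
- key_b_top (a point): Centre of the top face of one of four identical square keys (grey cap, 25 x 25 mm, flat top) in a row on the console lid. The row runs along the console's y, the caps 44 mm apart; key letters do not follow the order in the row. Up: this point is 63 mm above the bench. Latched: 58 mm. Fully down: 51.5 mm. Site axes = console axes.
- key_c_top (a point): Centre of the top face of one of four identical square keys (grey cap, 25 x 25 mm, flat top) in a row on the console lid. The row runs along the console's y, the caps 44 mm apart; key letters do not follow the order in the row. Up: this point is 63 mm above the bench. Latched: 58 mm. Fully down: 51.5 mm. Site axes = console axes.
- key_d_top (a point): Centre of the top face of one of four identical square keys (grey cap, 25 x 25 mm, flat top) in a row on the console lid. The row runs along the console's y, the caps 44 mm apart; key letters do not follow the order in the row. Up: this point is 63 mm above the bench. Latched: 58 mm. Fully down: 51.5 mm. Site axes = console axes.
- bearing_3: Ball bearing lying flat on the console lid, 32 mm across, 9 mm high; origin under its centre. Loose bystander.
- v_block: Steel V-block, 60 x 40 x 30 mm, on the bench behind the console; origin under its centre. Loose bystander.
- screwdriver_1: Red-handled screwdriver lying flat, 170 mm long, 27 mm thick, behind the console; origin under its centre. Loose bystander.
- marker_1: Marker pen lying flat in front of the console, 128 mm long, 15 mm thick; origin under its centre. Loose bystander.
- tape_roll_1: Roll of yellow tape lying flat, 85 x 94 mm, 18 mm high, in front of the machine, to the right; origin under its centre. Loose bystander.
- side_cutter: Side cutter with red grips lying flat, 138 x 54 x 12 mm, to the left in front; origin under its centre. Loose bystander.

How it is judged:
By the outcome, as a careful person would: the job done as asked, in the order asked, and still so for the second after the job is handed in, with the robot touching nothing.
It also fails if it takes over 38 s, if anything falls off the work surface, if the arm or the gripper's body presses on something with over 40 N, if the wrist force passes 120 N, or if a joint passes its speed limit or range.

## Working session

There is one attempt and no reset: what is moved stays moved. The work goes in short steps, each a Python script; the robot and the scene stay as the last script left them, time stands still between calls to the robot, and variables do not carry over. Pictures are saved under pics/ and viewed, and the job is handed in when it is done.

```bash
mkdir -p pics; python3 - <<'E'
from workcell import robot, claw, readout, viewer
import cv2
for n in("top","side"):
    im=viewer.capture(n); cv2.imwrite(f"pics/{n}0.png",im[:,:,::-1]); i=viewer.camera_info(n); print(n,i)
s=readout.read_state(); print(s)
E
```

```text
top {'fx': 523.5047584095843, 'fy': 523.5047584095843, 'cx': 329.5698365980668, 'cy': 246.991841250115, 'T': array([[-4.73785355e-03,  9.98354150e-01, -5.71536935e-02,
         4.73428576e+02],
       [-9.99975580e-01, -4.43641808e-03,  5.39985135e-03,
         1.03133046e+02],
       [ 5.13740632e-03,  5.71778815e-02,  9.98350789e-01,
         9.40010695e+02],
       [ 0.00000000e+00,  0.00000000e+00,  0.00000000e+00,
         1.00000000e+00]])}
side {'fx': 476.14394317626324, 'fy': 476.14394317626324, 'cx': 325.2787078821086, 'cy': 234.34342270562476, 'T': array([[ 8.09026735e-01,  3.97208530e-01, -4.33244879e-01,
         1.50753548e+02],
       [-5.87764507e-01,  5.43039731e-01, -5.99700537e-01,
        -4.46325591e+02],
       [-2.93698606e-03,  7.39819731e-01,  6.72798737e-01,
         6.67420081e+02],
       [ 0.00000000e+00,  0.00000000e+00,  0.00000000e+00,
         1.00000000e+00]])}
{'time_s': 0.1, 'q': array([ 1.13487929,  0.4777233 ,  0.02232217,  1.55632445, -0.01151526,
        1.1092631 , -0.08311296]), 'joint_velocities': array([-0.00030463, -0.00070943, -0.00059324, -0.00287877,  0.00179978,
        0.00054654,  0.00091542]), 'joint_efforts': array([ 5.58765430e-03, -5.97755921e+01,  1.61444351e+00, -2.81948680e+01,
        1.28547373e-02,  5.06603887e-03,  2.89676102e-06]), 'ee_pos': array([ 217.17845487, -638.56950273,  230.43046125]), 'eef_rot': array([ 0.57441457,  0.41200565,  0.57536541, -0.41140478]), 'wrist_force': array([ 0.57314051, -0.51547697,  0.05934622]), 'moment': array([-0.01204347,  0.01083361,  0.02124753]), 'width': 85.66820023562966}
```

View pics/top0.png

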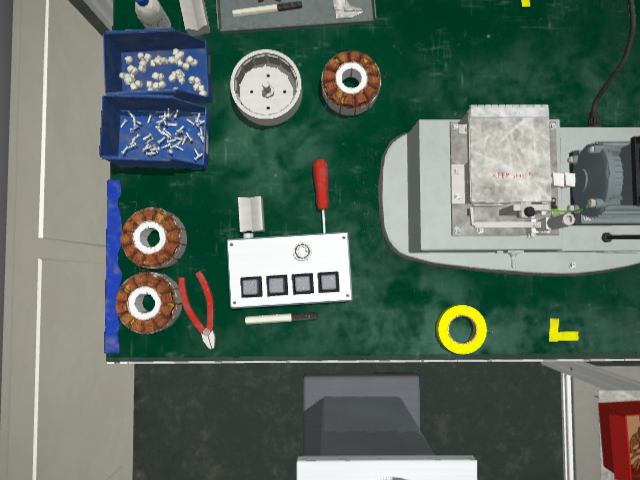

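View pics/side0.png

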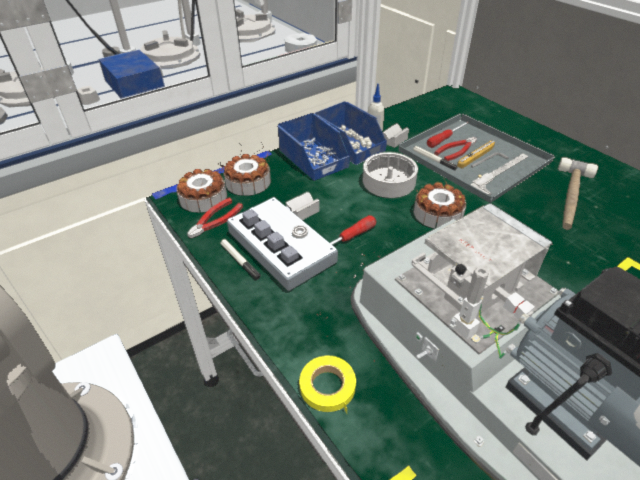

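```bash
python3 - <<'E'
import cv2
a=cv2.imread("pics/top0.png")[220:320,215:365]; cv2.imwrite("pics/topz.png",cv2.resize(a,None,fx=5,fy=5,interpolation=cv2.INTER_CUBIC))
a=cv2.imread("pics/side0.png")[190:295,215:345]; cv2.imwrite("pics/sidez.png",cv2.resize(a,None,fx=5.7,fy=5.7,interpolation=cv2.INTER_CUBIC))
E
```

```text
(no output)
```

View pics/topz.png

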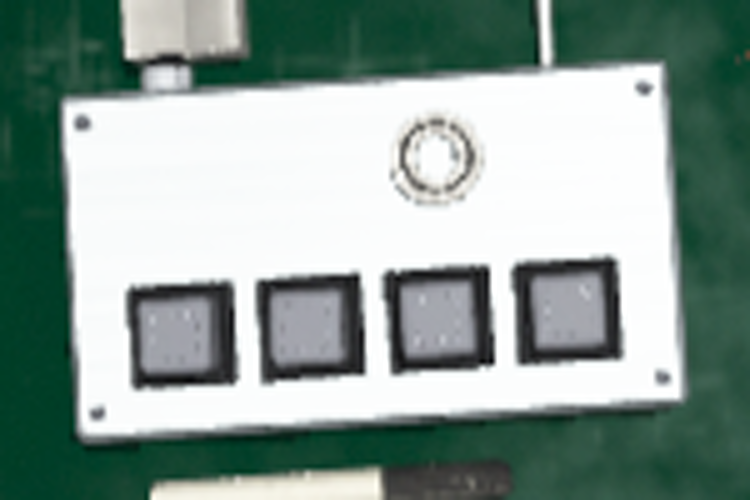

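View pics/sidez.png

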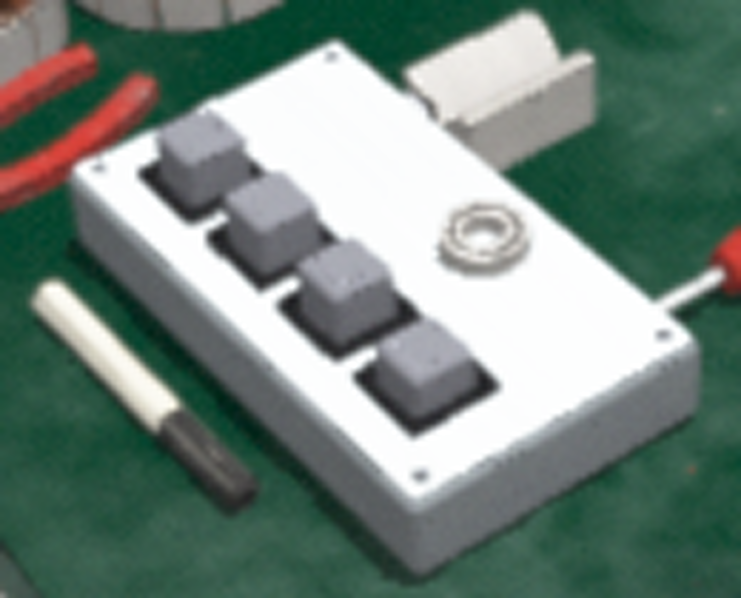

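```bash
cat > h.py <<'E'
from workcell import robot, claw, readout, viewer
import numpy as np
from scipy.spatial.transform import Rotation as R
def ray(n,uv,z):
    i=viewer.camera_info(n);T=i["T"]
    d=T[:3,:3]@np.array([(uv[0]-i["cx"])/i["fx"],-(uv[1]-i["cy"])/i["fy"],-1]);o=T[:3,3]
    return o+d*(z-o[2])/d[2]
def proj(n,p):
    i=viewer.camera_info(n);T=i["T"];c=T[:3,:3].T@(np.array(p)-T[:3,3])
    return np.array([i["cx"]+i["fx"]*c[0]/-c[2],i["cy"]+i["fy"]*c[1]/c[2]])
E
python3 - <<'E'
from h import *
i=viewer.camera_info("top");print({k for k in i})
f=lambda p:(215+p[0]/5-.4,220+p[1]/5-.4)
P=np.array([ray("top",f(p),40) for p in [(182,335),(311,327),(440,318),(568,310)]]);print(P.round(1))
print("spacing",np.diff(P,axis=0).round(1),np.linalg.norm(np.diff(P,axis=0),axis=1))
C=np.array([ray("top",f(p),40) for p in [(62,98),(665,63),(685,400),(80,438)]]);print("corners",C.round(1))
print(C.mean(0))
# cap tops in side view, cap-top centres
g=lambda p:(215+p[0]/5.7-.4,190+p[1]/5.7-.4)
for p in [(200,143),(272,205),(348,273),(430,353)]:
    print("side@63",ray("side",g(p),63).round(1),"@58",ray("side",g(p),58).round(1))
for p in [(170,334),(300,325),(430,318),(566,309)]:
    print("top@63",ray("top",f(p),63).round(1),"@58",ray("top",f(p),58).round(1))
s=readout.read_state()
q=s["eef_rot"];print(R.from_quat(np.r_[q[1:],q[0]]).as_matrix().round(3))
E
```

```text
{'fx', 'T', 'fy', 'cx', 'cy'}
[[457.6 233.2  40. ]
 [460.1 189.   40. ]
 [463.  144.8  40. ]
 [465.5 100.9  40. ]]
spacing [[  2.5 -44.2   0. ]
 [  2.9 -44.2   0. ]
 [  2.5 -43.9   0. ]] [44.2493792  44.30858139 43.98350599]
corners [[539.2 274.8  40. ]
 [550.4  67.   40. ]
 [434.5  61.   40. ]
 [422.6 267.9  40. ]]
[486.68150185 167.6784045   40.        ]
side@63 [453.3 227.4  63. ] @58 [455.8 233.   58. ]
side@63 [456.8 184.4  63. ] @58 [459.4 189.6  58. ]
side@63 [459.7 140.2  63. ] @58 [462.3 145.1  58. ]
side@63 [461.1  92.7  63. ] @58 [463.6  97.1  58. ]
top@63 [458.3 233.9  63. ] @58 [458.3 234.6  58. ]
top@63 [461.1 190.5  63. ] @58 [461.1 191.   58. ]
top@63 [463.3 147.1  63. ] @58 [463.2 147.3  58. ]
top@63 [466.  101.6  63. ] @58 [466.  101.6  58. ]
[[-0.001  0.947  0.322]
 [ 0.001  0.322 -0.947]
 [-1.    -0.    -0.002]]
```

```bash
cat >> h.py <<'E'
K=np.array([[457.9,233.5],[460.5,189.5],[463.2,145.5],[465.8,101.5]])
def quat(flip=False):
    z=np.array([.998,.06,0]);z/=np.linalg.norm(z)
    if flip:z=-z
    x=np.array([0,0,-1.]);y=np.cross(z,x)
    q=R.from_matrix(np.c_[x,y,z]).as_quat();return [q[3],*q[:3]]
E
python3 - <<'E'
from h import *
s=readout.read_state()
for f in (0,1):
    for z in (58,300): print(f,z,robot.ik([*K[3],z],quat(f)))
E
```

```text
0 58 [ 0.30780172  0.54110884 -0.80193696  2.11637269  0.59508659  0.72132207
 -0.82745897]
0 300 [ 0.48030421  0.17443111 -0.90921497  1.87938969  0.15001782  1.15852089
 -0.42192949]
1 58 [ 0.56693815  0.74963046 -1.18929818  2.10293761  0.89981695  0.93976891
  2.06001538]
1 300 [ 0.69171217  0.25084705 -1.18221065  1.87071496  0.2505275   1.18527208
  2.62648188]
```

```bash
python3 - <<'E'
from h import *
s=readout.read_state()
robot.move_l([157,-456,300],speed=300)
q=readout.read_state()["q"].copy(); print(q.round(3))
q[0]-=1.45
robot.goto_joints(list(q))
claw.grip(0,30)
s=readout.read_state();print(s["time_s"],s["ee_pos"],s["width"],s["q"].round(2))
for f in (0,1):
    for z in (58,100): print(f,z,robot.ik([*K[3],z],quat(f)))
E
```

```text
[ 1.114  0.094 -0.004  1.913  0.     1.134 -0.134]
3.9833 [472.45319785 101.16580715 299.87006369] 0.3525550037159342 [-0.34  0.09 -0.    1.91  0.    1.13 -0.13]
0 58 [-0.34280564  0.41417427 -0.00324007  2.15815847  0.00241908  0.56926317
 -0.28776139]
0 100 [-3.43082986e-01  3.38862561e-01 -2.86327510e-03  2.13492149e+00
  1.53696452e-03  6.67810462e-01 -2.86942267e-01]
1 58 [-0.07290579  0.43358337 -0.32700516  2.14008161  0.24065412  0.60189241
  2.63055107]
1 100 [-0.07803346  0.35718453 -0.31622832  2.11738152  0.17153025  0.69061599
  2.69339412]
```

Now light taps, starting at the left key (the side picture suggests the right-most is low), with stop as soon as contact is felt and never below 56 mm.

```bash
cat >> h.py <<'E'
def base(n=4):
    v=[]
    for _ in range(n):
        robot.hold(.03); v.append(readout.read_state()["wrist_force"][2])
    return np.mean(v),np.ptp(v)
def rd(): s=readout.read_state(); return s["ee_pos"].round(2).tolist(),round(float(s["wrist_force"][2]),2),round(s["time_s"],2)
E
python3 - <<'E'
from h import *
q=quat(0)
robot.move_ptp([*K[3],110],q)
robot.move_l([*K[3],72],speed=100); robot.hold(.15)
b=base(); print(b,rd())
for z in (64.5,63,62,61,60):
    robot.move_l([*K[3],z],speed=40); m=base(2)
    print(z,m[0]-b[0],rd())
    if abs(m[0]-b[0])>1.3: break
robot.move_l([*K[3],75],speed=100)
print(rd())
E
```

```text
(np.float64(-0.42795952325895037), np.float64(0.6718330215484847)) ([466.2, 101.63, 72.53], -0.05, 5.58)
64.5 0.4493269855282712 ([465.68, 101.47, 64.29], -0.53, 5.98)
63 0.07447010644311447 ([465.82, 101.52, 63.02], -0.88, 6.3)
62 0.34362759942599685 ([465.8, 101.5, 62.0], 0.16, 6.62)
61 1.2185688007027178 ([465.78, 101.5, 60.98], 1.23, 6.93)
60 0.6575519797221668 ([465.75, 101.5, 59.95], -0.23, 7.25)
([466.3, 101.69, 75.4], -1.27, 7.55)
```

```bash
python3 - <<'E'
from h import *
for k in (2,1,0):
    robot.move_l([*K[k],75],speed=120)
    robot.hold(.1); b=base()
    for z in (62.0,60.5):
        robot.move_l([*K[k],z],speed=40); robot.hold(.1); m=base(4)
        print(k,z,m[0]-b[0],rd())
    if k==0:
        import cv2; cv2.imwrite("pics/s1.png",cv2.resize(viewer.capture("side")[170:300,200:360,::-1],None,fx=4.6,fy=4.6))
    robot.move_l([*K[k],75],speed=100)
E
```

```text
2 62.0 1.5268581145400555 ([463.05, 145.31, 62.06], 1.46, 9.01)
2 60.5 2.2710838617353093 ([463.21, 145.44, 60.51], 3.06, 9.49)
1 62.0 1.2040772236405237 ([460.4, 189.28, 62.08], 1.23, 11.24)
1 60.5 2.51090968068477 ([460.5, 189.45, 60.5], 2.83, 11.72)
0 62.0 1.6717403008960805 ([457.77, 233.27, 62.05], 1.78, 13.47)
0 60.5 2.04744358515181 ([457.95, 233.48, 60.52], 1.42, 13.96)
```

View pics/s1.png

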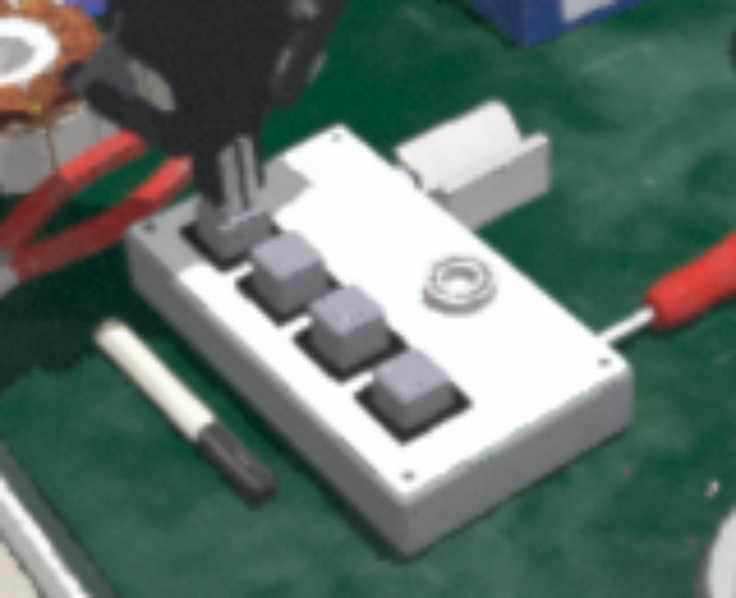

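The three left keys resist at 60.5 mm with about 2 to 2.5 N and the right-most gave no contact there, so it is the latched one, as the picture also shows (shorter cap at about px 412,385). I'll press it home.

```bash
python3 - <<'E'
from h import *
import cv2
k=3
robot.move_l([*K[k],75],speed=200)
robot.hold(.1); b=base()
for z in (56,53,52,51.5,51,50.5,50,49.5):
    robot.move_l([*K[k],z],speed=40); robot.hold(.05); m=base(3)
    print(z,m[0]-b[0],rd())
    if m[0]-b[0]>9: break
robot.move_l([*K[k],75],speed=60); print(rd())
robot.move_l([*K[k],200],speed=250)
robot.move_l([430,-60,260],speed=250)
for n,c in(("side",(190,295,215,345)),("top",(220,320,215,365))):
    im=viewer.capture(n); cv2.imwrite(f"pics/{n}2.png",im[:,:,::-1]); 
    cv2.imwrite(f"pics/{n}2z.png",cv2.resize(im[c[0]:c[1],c[2]:c[3],::-1],None,fx=5,fy=5,interpolation=cv2.INTER_CUBIC))
print(rd())
E
```

```text
56 2.8087328958915725 ([465.72, 101.58, 56.16], 2.84, 16.12)
53 2.9407445063161353 ([465.86, 101.55, 53.02], 2.62, 16.52)
52 2.8954668228538365 ([465.87, 101.55, 52.01], 2.6, 16.92)
51.5 5.812997701133518 ([465.88, 101.54, 51.6], 5.73, 17.32)
51 11.130701734918613 ([465.94, 101.57, 51.54], 10.97, 17.72)
([465.77, 101.36, 75.14], -0.5, 18.27)
([429.85, -58.41, 259.08], 1.29, 19.87)
```

View pics/side2z.png

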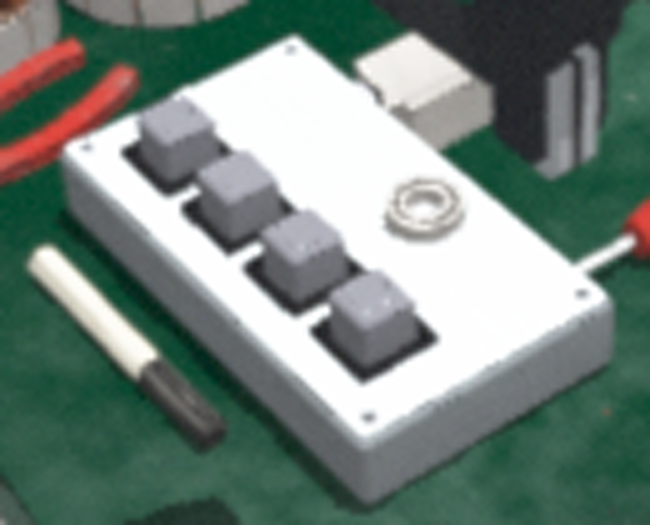

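View pics/top2.png

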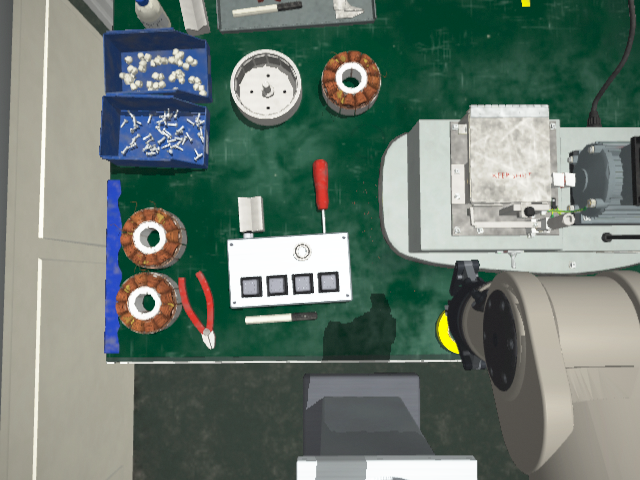

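The side view shows all four caps standing equally tall (px 178,115 to 372,295). In the top view nothing has shifted and the arm is clear, so I'm handing in.

```bash
python3 - <<'E'
from h import *
robot.job_done()
E
```

```text
the job is handed in; nothing more can be done
```

The latched key was the right-most of the four (lowest y). I pressed it home, let it go, and it sprang back; the job is handed in.

- **Finding it:** I tapped all four keys with closed fingertips. The three left keys pushed back with about 2.0 to 2.5 N at 60.5 mm. The right-most gave no clear contact at 60 mm: its readings were 0.1 to 1.2 N, against force noise of about 0.7 N. The side picture agreed, with that cap visibly shorter.
- **Pressing it:** I pressed it to its hard stop, with the TCP at 51.5 mm and 11 N, then released it.
- **Last checks:** Pictures at 19.9 s show all four caps equally tall, the loose things where they were, and the arm clear. I did not tap the released key again, so its being up is confirmed by picture only. No check failed or disagreed.

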